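# Photograph the tall canvas for the portfolio

## Robot

A 6-joint arm with a two-finger parallel gripper is mounted at the origin on the work surface. World frame = base frame: x ahead of the robot, y to its left, z up, the work surface at z = 0. Lengths are in m, angles in rad, forces in N, time in s.
With the tool pointing down it reaches from about 0.425 to 0.95 m from the base axis. Payload 3.5 kg.
Tool frame: the origin (TCP) lies midway between the tips of the shut fingers; the grasp point (between the pads) lies 19 mm behind it; z points along the fingers, y is the line along which they close (so a half turn about z gives the same grasp; the last joint's range is limited). The gripper opens to 85 mm and grips with 20 to 120 N. Pads are 22 mm wide; open, the fingers measure 114 mm over their backs; the gripper's body (76 mm by 85 mm) begins 54 mm behind the grasp point. The pads swing forward as they close: fully open they stand 13 mm farther back than shut.
Start: joints at [1.073, 0.286, 1.577, -0, 1.279, -0.15], TCP at [0.23, 0.635, 0.231] pointing down, gripper open.
Joint ranges: [-2.77, 2.77], [-0.9, 2.22], [0.21, 2.48], [-1.53, 4.67], [0.24, 2.81], [-2.84, 2.84]. Speed limits (rad/s): [2.79, 2.79, 3.14, 3.14, 3.14, 3.14].

## Interface

Orientations are given as a unit quaternion [x, y, z, w].
In Python, from plant import ctrl gives the robot as it stands. The module is installed in compiled form; this text tells all that it offers.
- The arm moves only by the shell command python3 -m inch 'ROWS' [FORCE]. ROWS is JSON, a list of rows, each a list of 5 numbers: the closure, from 0 (fully open) to 1 (shut), then the shift along the tool's x, y, z in m, then the turn about the tool's z in degrees. A call has 1 to 5 rows; each row is the pose to reach, as a shift and turn from the pose commanded when the call began, along the tool's axes at that moment; what a row does not reach only later rows make up. A row lasts 1/12 s, in which the tool goes at most 41.7 mm and 7.16 degrees, less where a joint would pass 70% of its speed; a pose out of reach is approached as far as the arm can. A call with a gripper value outside its range is refused whole. The fingers move at their own pace and stop on an object; FORCE is the grip in N (left out, the last holds). Time passes only in rows, so rows that repeat a pose let the fingers close. It gives the time, the measured TCP pose, the force, the opening and the grip force at its end, in the units of the state.
- ctrl.get_state(): the state, without advancing time (a new reading comes with each control period).
- ctrl.read_camera(name): name is "scene" or "top"; returns a dict with "pixels" (480x640x3 uint8, red, green, blue), "depth" (480x640 float32, m along the optical axis (not along the pixel's ray), 0 where there is no reading), "fx", "fy", "cx", "cy" (pixels), "xyz" and "rotation" of the camera in the world. Camera axes: x right, y down, z forward; pixel columns grow to the right and rows downward; lengths in m; the calibration is good to about 2 mm. A picture is of the moment at which its call begins.
- ctrl.sign_off(): hands the job in; it is judged then, once.
Trained networks look in a picture, given as the dict that the camera call returned (one of the last four; its "shot" number tells which), for a name from the list of things; names that differ only in an ending like _2 or _b are one class to them, and where a whole thing is asked for, a point or a joint stands for the part that bears it (a point fixed in the world has none). Each returns a list of dicts, best first, with "score" (0 to 1); they miss things now and then, are a little off and sometimes report something else, mostly with a low value. They report only what shows in the picture. A call takes as long as a camera call.
- ctrl.spot_in(query, picture): "at" ([column, row] in pixels, amid what is visible of it).
- ctrl.tip_of(query, picture): "at" ([column, row] in pixels: a listed point, or the origin of a listed thing).
The state is a dict: "time": time; "qpos": joint angles; "dq": joint speeds; "joint_efforts": joint torques, N m; "eef_pos": TCP position; "tcp_rot": TCP orientation; "contact_force": force on the tool from outside, world axes, zero at the start; "wrist_torque": the same for the moment, N m; "opening": opening from 0.0 (shut) to 1.0 (fully open); "finger_force": force on a finger pad.
Only numpy, scipy, OpenCV 4.12 (cv2) and the standard library are available. Lean on these libraries where they do the work, as an engineer would, in place of code of your own. Each camera call takes 0.05 s, during which the arm holds its last target. There are 200 camera calls.

## Task

The class camera has been knocked over on the art table: first stand it upright again on its round base, about where it fell, and let go of it. Then take the tall canvas out of the drying rack and hold it up in the air for its photograph, about 20 cm in front of the lens: painted side facing the lens and square to it, right way up, its middle level with and straight ahead of the lens. Finish while still holding it steadily there, with the camera still standing, the two other canvases left in the rack and the brush pot and paint bottle left alone.

Things in the scene. Friction and masses are not known exactly. Their poses are not given: they have to be found in the camera images.
- camera: Class camera on a table stand, loose, 550 g. Origin: centre of its base's underside. Own z runs up the post, the lens looks along own -y. Starts lying on its side on the table, post level, 50 above it, pointing roughly away from the robot, lens looking roughly to -y. Tipped up over the base's lower rim, it stands up by itself once within 40 degrees of upright (heavy base).
- camera_post (a point): Point on the axis of the camera's post, 75 mm from the base's underside, where it can be pinched. Post: bare round aluminium rod, diameter 16, free from 20 to 195 mm from the underside. Base: dark steel disc, diameter 100, 12 thick. Axes as camera.
- lens (a point): Centre of the lens glass, 215 mm from the base's underside and 27.5 mm in front (own -y) of the post's axis; looks along own -y; axes as camera. It is in the front of the camera head, a black box 96 wide (x), 36 deep (y), 40 high (z), centred on the post 215 mm from the underside.
- tall_canvas_mid (a point): Middle of the tall stretched canvas: 80 wide (own y), 130 tall (own z, up), 18 thick (own x), about 90 g, loose. Picture on the face towards own -x, wooden bars on the back. Starts upright in any one of the rack's slots, top 148 above the table, picture roughly towards the robot. Can be gripped across its thickness by the top edge.
- square_canvas_mid (a point): Middle of another canvas, 90 wide, 90 tall, 18 thick, standing in another slot of the rack, top 108 above the table. Stays there. Axes as the tall one.
- wide_canvas_mid (a point): Middle of the third canvas, 120 wide, 80 tall, 18 thick, standing in another slot of the rack, top 98 above the table. Stays there. Axes as the tall one.
- rack: Wooden drying rack, fixed: board 215 (x) by 130 (y) by 18 thick with upright dowels, 8 thick, tops 68 above the table. Origin: centre of its underside. Three slots, 23 wide, across it at own x = -75, 0, 75; the canvases stand in them on the board, pictures towards the rack's -x.
- brush_pot: White plastic pot, diameter 80, 95 tall, with three brushes in it up to about 230 high. Origin: centre of its underside. Leave alone.
- paint_bottle: Plastic paint bottle with a white cap, diameter 68, 174 tall. Origin: centre of its underside. Leave alone.

How it is judged:
On the way, in this order (a step that is already met when the one before it is completed fails the run):
1. the camera stands upright on its base where it fell, at rest and let go (angle between camera's own z axis and vertical below 0.06 rad and height (world z) of camera below 0.006 m and linear speed of camera below 0.02 m/s and distance of camera from where it was at the start of the episode below 0.16 m and contact force between camera and the arm below 0.1 N and contact force between camera and the fingers below 0.1 N), for 0.3 s.
2. the tall canvas is lifted clear of the rack in the gripper (height (world z) of tall_canvas_mid above 0.14 m and contact force between tall_canvas and the fingers above 0.5 N), for 0.1 s.
At the end, for the whole second after the job is handed in: Camera upright on its base within 160 mm of its start, untouched. Tall canvas gripped, still, touching nothing else; its middle level with the lens and on its axis within 25 mm, painted face towards the lens, 200 mm off within 35 mm, square and upright within 10 degrees, all through the last second (angle between camera's own z axis and vertical below 0.06 rad and height (world z) of camera below 0.006 m and distance of camera from where it was at the start of the episode below 0.16 m and contact force between camera and the fingers below 0.1 N and contact force between camera and the arm below 0.1 N and contact force between tall_canvas and camera below 0.1 N and contact force between tall_canvas and rack below 0.1 N and contact force between tall_canvas and the fingers above 0.5 N and height (world z) of tall_canvas_mid between 0.19 and 0.24 m and x of tall_canvas_mid in the frame of lens between -0.025 and 0.025 m and z of tall_canvas_mid in the frame of lens between -0.025 and 0.025 m and y of tall_canvas_mid in the frame of lens between -0.244 and -0.174 m and x of lens in the frame of tall_canvas_mid below -0.12 m and angle between the x axis of tall_canvas_mid and the y axis of lens, either way round below 0.17 rad and angle between tall_canvas_mid's own z axis and vertical below 0.17 rad and linear speed of tall_canvas below 0.03 m/s and angular speed of tall_canvas below 0.2 rad/s); the arm keeps its last pose, push and grip.
It fails at once if the square canvas is moved more than 30 mm (distance of square_canvas_mid from where it was at the start of the episode above 0.03 m).
It fails at once if the wide canvas is moved more than 30 mm (distance of wide_canvas_mid from where it was at the start of the episode above 0.03 m).
It fails at once if the brush pot is moved more than 30 mm (distance of brush_pot from where it was at the start of the episode above 0.03 m).
It fails at once if the paint bottle is moved more than 30 mm (distance of paint_bottle from where it was at the start of the episode above 0.03 m).
It fails at once if the brush pot or the paint bottle is tipped over (angle between any of brush_pot, paint_bottle's own z axis and vertical above 0.4 rad).
It also fails if it takes over 61 s, if anything falls off the work surface, if the arm or the gripper's body presses on something with over 40 N, if the wrist force passes 120 N, or if a joint passes its speed limit or range.

## Working session

There is one attempt and no reset: what is moved stays moved. The work goes in short steps, Python scripts to look and compute and a shell command to move; the robot and the scene stay as the last step left them, time stands still between calls to the robot, and variables do not carry over. Pictures are saved under pics/ and viewed, at most 10 in all, crops included, and the job is handed in when it is done.

```bash
mkdir -p pics; cat > h.py <<'E'
import numpy as np, cv2
from plant import ctrl
from scipy.spatial.transform import Rotation as R
def world(p,u,v,z=None):
    Rm=np.array(p["rotation"]); Rm=Rm if Rm.shape==(3,3) else R.from_quat(Rm).as_matrix()
    d=p["depth"][int(round(v)),int(round(u))] if z is None else z
    return Rm@(np.array([(u-p["cx"])/p["fx"],(v-p["cy"])/p["fy"],1])*d)+np.array(p["xyz"])
def cloud(p):
    Rm=np.array(p["rotation"]); Rm=Rm if Rm.shape==(3,3) else R.from_quat(Rm).as_matrix()
    v,u=np.mgrid[:480,:640]; d=p["depth"]
    c=np.stack([(u-p["cx"])/p["fx"]*d,(v-p["cy"])/p["fy"]*d,d],-1)
    return c@Rm.T+np.array(p["xyz"])
def save(p,n): cv2.imwrite("pics/"+n,p["pixels"][:,:,::-1])
E
cat > a.py <<'E'
from h import *
np.set_printoptions(precision=3,suppress=True)
s=ctrl.get_state(); print(s["eef_pos"],s["tcp_rot"],s["time"],s["opening"])
for c in ["scene","top"]:
    p=ctrl.read_camera(c); save(p,c+"1.png"); print(c,np.array(p["xyz"]),np.array(p["rotation"]).round(2).tolist(),p["fx"])
    for q in ["camera","camera_post","lens","tall_canvas_mid","square_canvas_mid","wide_canvas_mid","rack","brush_pot","paint_bottle"]:
        for n,f in [("spot",ctrl.spot_in),("tip",ctrl.tip_of)]:
            r=f(q,p)[:1]
            for a in r: print(q,n,np.round(a["at"]),round(a["score"],2),world(p,*a["at"]))
E
python3 a.py
```

```text
[0.23  0.634 0.23 ] [ 0.173  0.985 -0.001 -0.   ] 0.0 1.0010792395685106
scene [1.031 0.731 0.676] [0.25, 0.86, -0.42, -0.12] 460.26743807004306
camera spot [334. 284.] 0.6 [0.681 0.206 0.058]
camera tip [377. 256.] 0.8 [0.575 0.2   0.074]
camera_post tip [350. 277.] 0.92 [0.642 0.203 0.055]
lens spot [338. 288.] 0.76 [0.675 0.21  0.049]
lens tip [285. 302.] 0.8 [0.797 0.225 0.09 ]
tall_canvas_mid spot [305. 137.] 0.68 [ 0.457 -0.286  0.099]
tall_canvas_mid tip [304. 140.] 0.92 [ 0.456 -0.294  0.086]
square_canvas_mid spot [273. 167.] 0.94 [ 0.593 -0.216  0.082]
square_canvas_mid tip [269. 171.] 0.68 [ 0.595 -0.236  0.061]
wide_canvas_mid spot [291. 161.] 0.69 [ 0.522 -0.254  0.06 ]
wide_canvas_mid tip [286. 162.] 0.59 [ 0.529 -0.269  0.05 ]
rack spot [290. 183.] 0.59 [ 0.548 -0.218  0.017]
rack tip [292. 179.] 0.73 [ 0.535 -0.225  0.022]
brush_pot spot [211. 224.] 0.87 [ 0.821 -0.058  0.09 ]
brush_pot tip [217. 247.] 0.84 [ 0.817 -0.061  0.024]
paint_bottle spot [471. 340.] 0.98 [0.607 0.467 0.117]
paint_bottle tip [463. 370.] 0.95 [0.605 0.469 0.042]
top [0.449 0.07  1.062] [0.71, 
[... 319 characters left out ...]
.784 0.193 0.057]
tall_canvas_mid spot [507. 315.] 0.56 [ 0.463 -0.271  0.148]
tall_canvas_mid tip [504. 317.] 0.78 [ 0.46  -0.266  0.147]
square_canvas_mid spot [472. 251.] 0.97 [ 0.59  -0.221  0.107]
square_canvas_mid tip [504. 315.] 0.6 [ 0.464 -0.269  0.138]
wide_canvas_mid spot [487. 283.] 0.72 [ 0.527 -0.251  0.1  ]
wide_canvas_mid tip [485. 281.] 0.57 [ 0.531 -0.249  0.096]
rack spot [474. 283.] 0.57 [ 0.527 -0.224  0.1  ]
rack tip [476. 286.] 0.73 [ 0.521 -0.228  0.1  ]
brush_pot spot [406. 148.] 0.56 [ 0.818 -0.096  0.067]
brush_pot tip [403. 161.] 0.96 [ 0.778 -0.084  0.097]
paint_bottle spot [145. 254.] 0.57 [0.563 0.424 0.145]
paint_bottle tip [162. 258.] 0.57 [0.565 0.418 0.064]
```

View pics/top1.png

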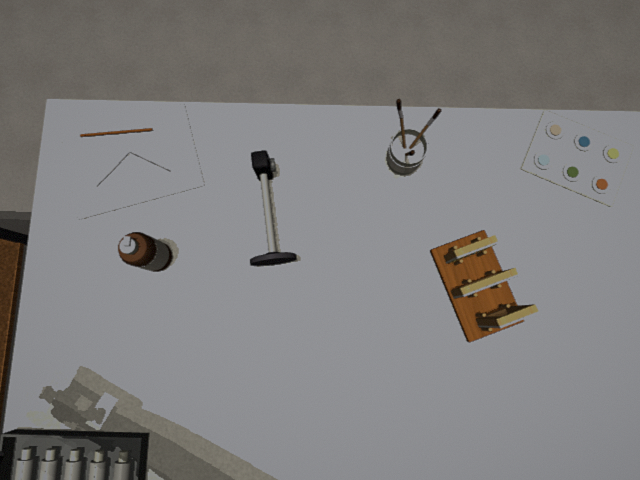

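View pics/scene1.png

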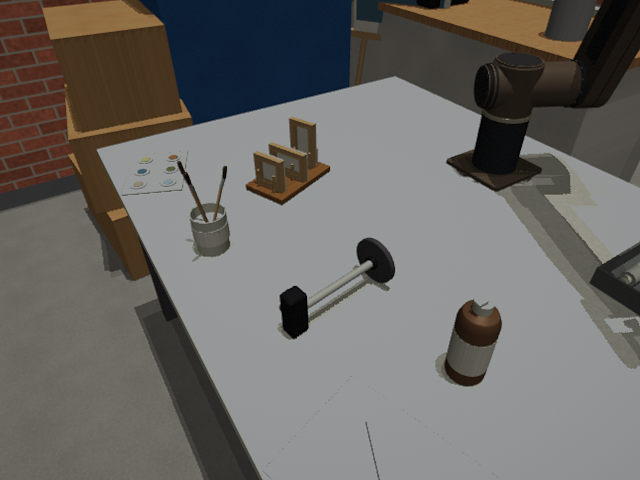

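```bash
cat > b.py <<'E'
from h import *
np.set_printoptions(precision=3,suppress=True)
p=ctrl.read_camera("top"); w=cloud(p); ok=p["depth"]>0
def rect(n,m):
    q=w[m&ok][:,:2].astype(np.float32)
    (c,s,a)=cv2.minAreaRect(q); print(n,len(q),"med",np.median(w[m&ok],0),"c",np.array(c),"size",np.array(s),"ang",round(a,1))
X,Y,Z=w[...,0],w[...,1],w[...,2]
rect("tall",(Z>.135)&(Z<.165)&(Y<-.15)&(X<.53))
rect("sq",(Z>.1025)&(Z<.12)&(Y<-.12)&(X>.5)&(X<.7))
rect("pot",(Z>.08)&(Z<.105)&(X>.72)&(Y<-.02))
rect("bottle",(Z>.12)&(Z<.2)&(Y>.3))
for x0,x1 in [(.54,.59),(.59,.60),(.60,.65),(.65,.70),(.70,.74),(.74,.79),(.79,.84)]:
    m=(X>x0)&(X<x1)&(Y>.05)&(Y<.33)&(Z>.02)&(Z<.2)&ok
    if m.sum(): print(x0,m.sum(),"y",np.percentile(Y[m],[2,50,98]),"z",np.percentile(Z[m],[2,50,98]),"x",X[m].min(),X[m].max())
E
python3 b.py
```

```text
tall 470 med [ 0.462 -0.289  0.148] c [ 0.462 -0.29 ] size [0.019 0.082] ang 21.7
sq 415 med [ 0.598 -0.229  0.108] c [ 0.565 -0.238] size [0.088 0.1  ] ang 21.6
pot 361 med [ 0.82  -0.099  0.092] c [ 0.814 -0.097] size [0.078 0.079] ang 20.3
bottle 969 med [0.572 0.44  0.147] c [0.576 0.447] size [0.067 0.063] ang 7.8
0.54 494 y [0.138 0.184 0.229] z [0.023 0.08  0.101] x 0.55693303523419 0.5894781072834283
0.59 36 y [0.182 0.189 0.197] z [0.051 0.056 0.06 ] x 0.590688880599618 0.5998262169617403
0.6 173 y [0.185 0.194 0.203] z [0.05  0.056 0.06 ] x 0.6001803888173712 0.6499456863806443
0.65 167 y [0.192 0.202 0.212] z [0.049 0.056 0.06 ] x 0.6510757117618106 0.6997329884112129
0.7 134 y [0.2   0.209 0.219] z [0.05  0.055 0.059] x 0.7000126388340708 0.7398365545644165
0.74 521 y [0.191 0.213 0.234] z [0.027 0.089 0.099] x 0.7410104132874362 0.7896729208661002
0.79 45 y [0.196 0.212 0.236] z [0.055 0.094 0.099] x 0.7900093237476216 0.7977174075586841
```

The top picture shows the camera lying at (268,211) with its base at (273,258). The rack is at (477,286), and the tall canvas is in its nearest slot (508,317). The bottle is at (145,252) and the pot at (407,150). The post is at yaw ≈9° with its base centre ≈(0.566,0.184). I'll pinch the post about 65 mm up from the base and tip it from there.

```bash
cat > go.py <<'E'
import sys
from h import *
np.set_printoptions(precision=4,suppress=True)
s=ctrl.get_state(); M=R.from_quat(s["tcp_rot"]).as_matrix(); p=np.array(s["eef_pos"])
print("t",s["time"],"tcp",p,"yawY",round(np.degrees(np.arctan2(M[1,1],M[0,1])),2),"F",np.array(s["contact_force"]),"open",round(s["opening"],3),"ff",s["finger_force"],"q",np.array(s["qpos"]))
if len(sys.argv)>3: print("shift",M.T@(np.array([float(a) for a in sys.argv[1:4]])-p))
E
python3 -m inch '[[0,-0.19,-0.1,0,-29],[0,-0.19,-0.1,0,-29],[0,-0.19,-0.1,0,-29],[0,-0.19,-0.1,0,-29],[0,-0.19,-0.1,0,-29]]' 20
python3 go.py 0.63 0.194 0.13
```

```text
time: 2.37
eef_pos: [0.3676, 0.4831, 0.2315]
tcp_rot: [-0.082, 0.997, 0.0, 0.0]
contact_force: [1.0, 0.8, 0.6]
opening: 1.0
finger_force: 0.0
t 2.3667 tcp [0.3676 0.4831 0.2315] yawY 99.38 F [0.9666 0.8465 0.559 ] open 1.0 ff 0.0 q [ 0.7533  0.1381  1.7501  0.0001  1.2529 -0.9812]
shift [-0.2118 -0.328   0.1015]
```

```bash
python3 -m inch '[[0,-0.1,-0.16,0,0],[0,-0.1,-0.16,0,0],[0,-0.1,-0.16,0,0],[0,-0.1,-0.16,0,0],[0,-0.1,-0.16,0,0]]' >/dev/null
python3 -m inch '[[0,-0.11,-0.168,0.05,0],[0,-0.11,-0.168,0.05,0],[0,-0.11,-0.168,0.05,0],[0,-0.11,-0.168,0.05,0],[0,-0.11,-0.168,0.05,0]]' >/dev/null
python3 -m inch '[[0,0,0,0,0],[0,0,0,0,0]]' >/dev/null
python3 go.py 0.63 0.194 0.038
```

```text
t 3.3667 tcp [0.6266 0.1915 0.1801] yawY 98.85 F [-0.1555  0.6464 -1.0751] open 1.0 ff 0.0 q [ 0.1419  0.2879  1.6709  0.0002  1.1849 -1.5835]
shift [-0.004   0.0019  0.1421]
```

```bash
python3 -m inch '[[0,-0.004,0.002,0.04,0],[0,-0.004,0.002,0.08,0],[0.3,-0.004,0.002,0.11,0],[0.5,-0.004,0.002,0.13,0],[0.5,-0.004,0.002,0.142,0]]' >/dev/null
python3 -m inch '[[0.5,0,0,0,0],[1,0,0,0,0],[1,0,0,0,0],[1,0,0,0,0],[1,0,0,0,0]]' 25
python3 go.py 0.63 0.194 0.038
```

```text
time: 4.2
eef_pos: [0.6313, 0.1966, 0.0421]
tcp_rot: [-0.079, 0.997, 0.0, 0.002]
contact_force: [0.1, -0.4, 4.1]
opening: 0.171
finger_force: 26.3
t 4.2 tcp [0.6313 0.1966 0.0421] yawY 99.08 F [ 0.0554 -0.4337  4.1326] open 0.171 ff 26.28497153520584 q [ 0.1486  0.4581  1.7257  0.0003  0.9533 -1.5807]
shift [ 0.0017 -0.0024  0.0041]
```

```bash
python3 -m inch '[[1,0.005,0,-0.005,0],[1,0.01,0,-0.01,0],[1,0.015,0,-0.0145,0],[1,0.021,0,-0.0185,0],[1,0.021,0,-0.0185,0]]' 
python3 -m inch '[[1,0.006,0,-0.0035,0],[1,0.013,0,-0.007,0],[1,0.019,0,-0.009,0],[1,0.026,0,-0.011,0],[1,0.026,0,-0.011,0]]' 
python3 - <<'E'
from h import *
p=ctrl.read_camera("scene"); save(p,"s2.png")
E
```

```text
time: 4.62
eef_pos: [0.6073, 0.1927, 0.0581]
tcp_rot: [-0.079, 0.997, -0.0, -0.001]
contact_force: [0.2, 0.7, -4.7]
opening: 0.172
finger_force: 25.5
time: 5.03
eef_pos: [0.5816, 0.1886, 0.0689]
tcp_rot: [-0.079, 0.997, -0.0, -0.001]
contact_force: [-0.8, -0.6, -5.6]
opening: 0.17
finger_force: 25.4
```

View pics/s2.png

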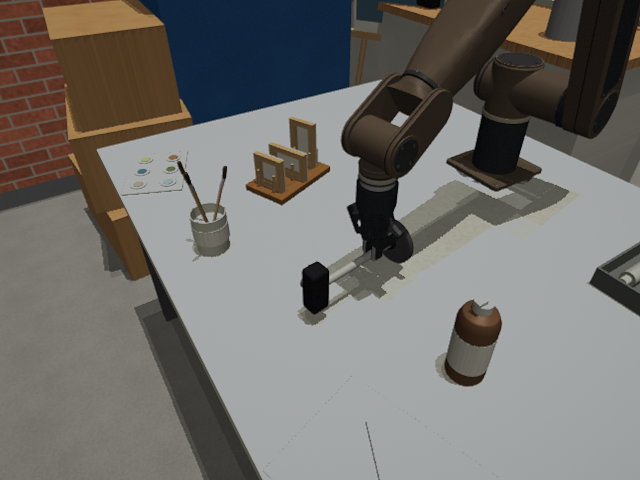

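The camera came up level, still rigid in the grip, because I pinched too near its centre of mass (~60 mm up). I'll put it down, test a lighter grip and regrasp farther from the base.

```bash
python3 -m inch '[[1,0,0,0.01,0],[1,0,0,0.018,0],[1,0,0,0.024,0],[1,0,0,0.026,0],[1,0,0,0.026,0]]' 20
for i in 1; do python3 -m inch '[[0.85,0,0,0,0],[0.85,0,0,0,0]]'; python3 -m inch '[[0.83,0,0,0,0],[0.83,0,0,0,0]]';  python3 -m inch '[[0.5,0,0,-0.005,0],[0.5,0,0,-0.01,0],[0.5,0,0,-0.01,0]]'; done
cat > cam.py <<'E'
from h import *
np.set_printoptions(precision=3,suppress=True)
p=ctrl.read_camera("top"); w=cloud(p); X,Y,Z=w[...,0],w[...,1],w[...,2]
m=(X>.4)&(X<.9)&(Y>.08)&(Y<.33)&(Z>.015)&(Z<.3)
d=p["pixels"].astype(int).sum(-1)
for a in np.arange(.48,.84,.02):
    k=m&(X>a)&(X<a+.02)
    if k.sum()>5: print(round(a,2),k.sum(),"y",np.percentile(Y[k],[2,50,98]),"z",np.percentile(Z[k],[2,50,98]),"xr",X[k].min(),X[k].max())
E
python3 cam.py
```

```text
time: 5.5
eef_pos: [0.583, 0.1887, 0.0423]
tcp_rot: [-0.079, 0.997, -0.0, -0.001]
contact_force: [-0.7, -0.5, -3.4]
opening: 0.173
finger_force: 25.6
time: 5.67
eef_pos: [0.5831, 0.1887, 0.0424]
tcp_rot: [-0.079, 0.997, -0.0, -0.0]
contact_force: [-1.8, -0.5, -4.2]
opening: 0.176
finger_force: 25.5
time: 5.83
eef_pos: [0.5831, 0.1887, 0.0426]
tcp_rot: [-0.079, 0.997, 0.0, -0.0]
contact_force: [-0.5, -0.1, -4.0]
opening: 0.17
finger_force: 25.5
time: 6.08
eef_pos: [0.5855, 0.1891, 0.0559]
tcp_rot: [-0.079, 0.997, 0.0, 0.003]
contact_force: [0.9, 0.3, 0.3]
opening: 0.499
finger_force: 0.0
0.52 38 y [0.129 0.134 0.139] z [0.03  0.066 0.078] xr 0.5228811006231987 0.534215467029485
0.56 7 y [0.127 0.128 0.129] z [0.282 0.293 0.3  ] xr 0.5622297900703404 0.579951311987126
0.58 112 y [0.122 0.131 0.14 ] z [0.114 0.158 0.291] xr 0.5800948814910338 0.5998301904526666
0.6 30 y [0.124 0.131 0.138] z [0.148 0.159 0.297] xr 0.6003301968595145 0.6155435327754093
0.68 53 y [0.197 0.204 0.213] z [0.049 0.055 0.058] xr 0.6840380425555282 0.6994599106947751
0.7 254 y [0.188 0.206 0.225] z [0.02  0.073 0.098] xr 0.7001456806423667 0.7199733795823928
0.72 218 y [0.183 0.204 0.228] z [0.055 0.094 0.099] xr 0.7200031160872022 0.7399969929361225
0.74 70 y [0.186 0.206 0.228] z [0.052 0.094 0.099] xr 0.7400836159535679 0.7501936307259055
```

```bash
cat > head.py <<'E'
from h import *
np.set_printoptions(precision=3,suppress=True)
tx=ctrl.get_state()["eef_pos"][0]
for c in ["scene","top"]:
    p=ctrl.read_camera(c); w=cloud(p); X,Y,Z=w[...,0],w[...,1],w[...,2]
    m=(X>tx+.06)&(X<.9)&(Y>.1)&(Y<.3)&(Z>.015)&(Z<.32)&(p["pixels"].max(-1)<60)
    print(c,m.sum(),[(np.percentile(v[m],[2,50,98])) for v in (X,Y,Z)] if m.sum() else "")
save(p,"h.png")
E
python3 -m inch '[[0.5,-0.029,0,0,0],[0.5,-0.029,0,0.016,0],[1,-0.029,0,0.016,0],[1,-0.029,0,0.016,0],[1,-0.029,0,0.016,0]]' 20
python3 -m inch '[[1,0,0,0,0],[1,0.003,0,-0.005,0],[1,0.007,0,-0.01,0],[1,0.01,0,-0.015,0]]'
python3 -m inch '[[1,0.004,0,-0.004,0],[1,0.008,0,-0.009,0],[1,0.013,0,-0.014,0],[1,0.013,0,-0.014,0]]'
python3 head.py
```

```text
time: 6.55
eef_pos: [0.6111, 0.1932, 0.0367]
tcp_rot: [-0.079, 0.997, -0.0, -0.001]
contact_force: [-0.3, 0.7, -2.7]
opening: 0.171
finger_force: 21.8
time: 6.88
eef_pos: [0.6009, 0.1916, 0.052]
tcp_rot: [-0.079, 0.997, -0.0, -0.001]
contact_force: [-0.3, -0.7, -4.4]
opening: 0.179
finger_force: 21.5
time: 7.22
eef_pos: [0.5885, 0.1898, 0.067]
tcp_rot: [-0.079, 0.997, 0.0, 0.0]
contact_force: [0.2, -0.3, -4.4]
opening: 0.175
finger_force: 21.5
scene 1322 [array([0.675, 0.709, 0.733]), array([0.196, 0.222, 0.229]), array([0.085, 0.133, 0.169])]
top 431 [array([0.67 , 0.69 , 0.722]), array([0.185, 0.202, 0.221]), array([0.115, 0.162, 0.169])]
```

It is rotating now: the head's top corner is at 0.169 m, which matches about 20°. I'll carry on along the arc.

```bash
python3 -m inch '[[1,0.007,0,-0.006,0],[1,0.015,0,-0.0115,0],[1,0.023,0,-0.016,0],[1,0.031,0,-0.0195,0],[1,0.031,0,-0.0195,0]]'
python3 head.py
```

```text
time: 7.73
eef_pos: [0.5572, 0.1847, 0.0862]
tcp_rot: [-0.079, 0.997, -0.0, -0.0]
contact_force: [-0.1, -0.7, -4.3]
opening: 0.177
finger_force: 21.9
scene 1352 [array([0.623, 0.661, 0.694]), array([0.188, 0.214, 0.223]), array([0.142, 0.183, 0.219])]
top 587 [array([0.624, 0.648, 0.691]), array([0.177, 0.198, 0.217]), array([0.156, 0.205, 0.219])]
```

```bash
python3 - <<'E'
from h import *
p=ctrl.read_camera("scene"); a=p["pixels"][180:340,260:460,::-1]; a=np.clip(a.astype(float)*1.8,0,255).astype(np.uint8)
b=cv2.imread("pics/h.png")[150:310,200:400]; b=np.clip(b.astype(float)*1.8,0,255).astype(np.uint8)
cv2.imwrite("pics/c1.png",cv2.resize(np.hstack([a,b]),(800,320),interpolation=cv2.INTER_CUBIC))
E
```

```text
(no output)
```

View pics/c1.png

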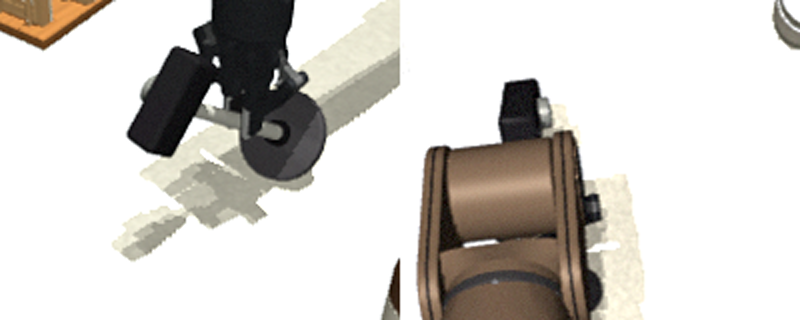

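It is tipped to about 38° and the head is close to the gripper body. I'll take a short run-up, let go on the move, and get the tool out of the way.

```bash
python3 -m inch '[[1,-0.006,0,0.004,0],[1,-0.0125,0,0.008,0],[1,-0.0125,0,0.008,0]]'
python3 -m inch '[[1,0.014,0,-0.0075,0],[0,0.036,0,-0.014,0],[0,0.077,0,-0.017,0],[0,0.117,0,-0.03,0],[0,0.145,0,-0.06,0]]'
python3 -m inch '[[0,0,0,-0.03,0],[0,0,0,-0.06,0],[0,0,0,-0.1,0],[0,0,0,-0.14,0],[0,0,0,-0.15,0]]'
python3 - <<'E'
from h import *
p=ctrl.read_camera("scene"); save(p,"s4.png")
E
```

```text
time: 8.13
eef_pos: [0.5732, 0.187, 0.0777]
tcp_rot: [-0.079, 0.997, 0.0, 0.002]
contact_force: [0.3, 0.3, 2.0]
opening: 0.173
finger_force: 22.2
time: 8.55
eef_pos: [0.4222, 0.163, 0.133]
tcp_rot: [-0.079, 0.997, -0.0, -0.006]
contact_force: [0.4, -0.4, 0.9]
opening: 0.735
finger_force: 0.0
time: 8.97
eef_pos: [0.4311, 0.1644, 0.2958]
tcp_rot: [-0.079, 0.997, 0.0, 0.007]
contact_force: [0.2, -0.3, 0.8]
opening: 1.001
finger_force: 0.0
```

View pics/s4.png

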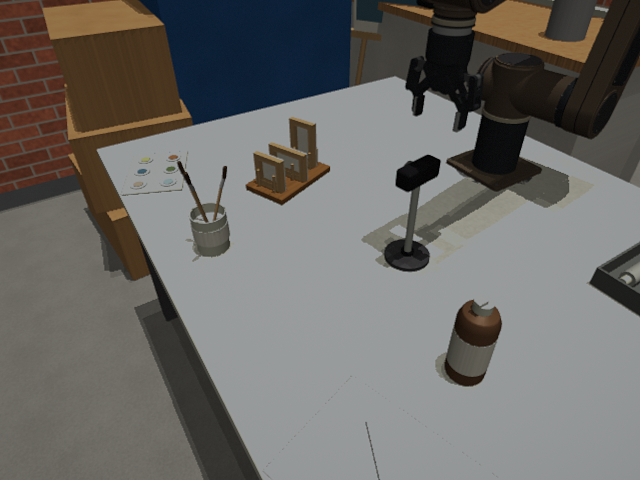

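It is standing at pixel (407,255), with the gripper clear of it. Next I'll measure its pose.

```bash
python3 -m inch '[[0,0,0,0,0],[0,0,0,0,0],[0,0,0,0,0],[0,0,0,0,0]]' >/dev/null
cat > up.py <<'E'
from h import *
np.set_printoptions(precision=3,suppress=True)
for c in ["scene","top"]:
    p=ctrl.read_camera(c); w=cloud(p); X,Y,Z=w[...,0],w[...,1],w[...,2]
    reg=(X>.42)&(X<.62)&(Y>.08)&(Y<.3)&(p["depth"]>0)
    for n,m in [("headtop",reg&(Z>.228)&(Z<.245)),("head",reg&(Z>.19)&(Z<.245)),("base",reg&(Z>.006)&(Z<.018)&(p["pixels"].max(-1)<90)),("post",reg&(Z>.04)&(Z<.18))]:
        q=w[m][:,:2].astype(np.float32)
        if len(q)>5:
            C,s,a=cv2.minAreaRect(q); print(c,n,len(q),"med",np.median(w[m],0),"c",np.array(C),np.array(s),round(a,1))
    for q in ["camera","lens"]:
        for a in ctrl.tip_of(q,p)[:1]: print(c,q,a["score"],np.array(a["at"]),world(p,*a["at"]))
E
python3 up.py; python3 go.py
```

```text
scene headtop 566 med [0.474 0.176 0.235] c [0.468 0.166] [0.097 0.048] 8.7
scene head 1104 med [0.48  0.183 0.229] c [0.469 0.166] [0.098 0.048] 8.2
scene base 968 med [0.477 0.18  0.013] c [0.469 0.17 ] [0.1   0.099] 87.4
scene post 430 med [0.472 0.175 0.115] c [0.471 0.174] [0.011 0.016] 41.7
scene camera 0.76 [406.3 254.7] [0.477 0.181 0.019]
scene lens 0.95 [405.8 166.7] [0.496 0.167 0.237]
top headtop 362 med [0.498 0.174 0.234] c [0.497 0.174] [0.033 0.037] 2.2
top head 380 med [0.498 0.173 0.234] c [0.497 0.174] [0.034 0.036] 10.1
top base 381 med [0.484 0.139 0.012] c [0.486 0.143] [0.079 0.035] 29.6
top camera 0.76 [278.5 311.8] [0.454 0.118 0.572]
top lens 0.8 [283.5 305.5] [0.461 0.114 0.568]
t 9.65 tcp [0.4276 0.1639 0.2869] yawY 99.07 F [0.1072 0.2943 0.9773] open 1.0 ff 0.0 q [ 0.1438 -0.2518  2.0212  0.      1.373  -1.5854]
```

Camera: centre (0.469,0.170), yaw ≈8.7°, upright. The lens is therefore at about (0.473,0.142,0.215) and the canvas middle goes to (0.505,−0.065,0.215) at own yaw −81°. Next is the canvas.

```bash
python3 -m inch '[[0,0,0,-0.03,7],[0,0.005,-0.04,-0.05,14],[0,0.01,-0.08,-0.05,21],[0,0.012,-0.12,-0.05,28],[0,0.015,-0.16,-0.05,35]]' >/dev/null
python3 -m inch '[[0,0,0,0,7],[0,0,0,0,14],[0,0,0,0,21],[0,0,0,0,28],[0,0,0,0,35]]' >/dev/null
python3 -m inch '[[0,0,0,0,7],[0,0,0,0,7.4],[0,0,0,0,7.4]]' >/dev/null
python3 go.py 0.462 -0.29 0.30; python3 b.py
```

```text
t 10.7333 tcp [0.4381 0.0035 0.3373] yawY 21.83 F [ 0.4272 -0.7989 -0.6407] open 0.998 ff 0.0 q [-0.2244 -0.326   1.9891 -0.      1.4783 -0.6053]
shift [-0.2814 -0.0869  0.0374]
tall 467 med [ 0.462 -0.289  0.148] c [ 0.462 -0.29 ] size [0.019 0.081] ang 21.8
sq 411 med [ 0.598 -0.229  0.108] c [ 0.566 -0.242] size [0.089 0.091] ang 21.6
pot 356 med [ 0.82  -0.099  0.092] c [ 0.814 -0.097] size [0.079 0.078] ang 25.2
bottle 961 med [0.572 0.44  0.147] c [0.575 0.447] size [0.062 0.066] ang 88.7
```

```bash
python3 -m inch '[[0.3,-0.04,-0.012,0,0],[0.3,-0.08,-0.025,0,0],[0.3,-0.12,-0.038,0,0],[0.3,-0.16,-0.05,0,0],[0.3,-0.2,-0.062,0,0]]' >/dev/null
python3 -m inch '[[0.3,-0.04,-0.012,0.02,0],[0.3,-0.081,-0.025,0.05,0],[0.3,-0.081,-0.025,0.08,0],[0.3,-0.081,-0.025,0.1,0],[0.3,-0.081,-0.025,0.1,0]]' >/dev/null
python3 go.py 0.462 -0.29 0.121
```

```text
t 11.6167 tcp [ 0.4582 -0.2876  0.2306] yawY 21.68 F [ 0.3112 -0.4099 -0.2072] open 0.702 ff 0.0 q [-0.7481 -0.0024  1.9002  0.0001  1.256  -1.1265]
shift [-0.0049  0.0032  0.1095]
```

```bash
python3 -m inch '[[0.3,-0.004,0.001,0.035,0],[0.3,-0.004,0.001,0.065,0],[0.3,-0.004,0.001,0.09,0],[0.3,-0.004,0.001,0.105,0],[0.3,-0.004,0.001,0.109,0]]' 
python3 -m inch '[[1,0,0,0,0],[1,0,0,0,0],[1,0,0,0,0],[1,0,0,0,0],[1,0,0,0,0]]' 40
python3 -m inch '[[1,0,0,-0.01,0],[1,0,0,-0.03,0],[1,0,0,-0.06,0],[1,0,0,-0.095,0],[1,0,0,-0.13,0]]'
python3 -m inch '[[1,0,0,-0.01,0],[1,0,0,-0.01,0]]'
python3 go.py 0.505 -0.065 0.25
```

```text
time: 12.03
eef_pos: [0.4627, -0.2907, 0.1266]
tcp_rot: [0.561, 0.828, 0.0, -0.002]
contact_force: [0.5, -0.4, -0.3]
opening: 0.701
finger_force: 0.0
time: 12.45
eef_pos: [0.4646, -0.2932, 0.1309]
tcp_rot: [0.561, 0.828, -0.0, 0.002]
contact_force: [0.2, -0.1, 5.2]
opening: 0.197
finger_force: 40.4
time: 12.87
eef_pos: [0.4626, -0.2913, 0.2592]
tcp_rot: [0.562, 0.827, 0.0, -0.001]
contact_force: [-0.2, -0.5, -0.9]
opening: 0.199
finger_force: 39.6
time: 13.03
eef_pos: [0.4647, -0.2932, 0.2731]
tcp_rot: [0.562, 0.827, -0.001, 0.004]
contact_force: [0.1, -0.6, -1.1]
opening: 0.198
finger_force: 39.7
t 13.0333 tcp [ 0.4647 -0.2932  0.2731] yawY 21.68 F [ 0.0914 -0.6477 -1.087 ] open 0.198 ff 39.675103425979614 q [-0.7476 -0.0268  1.846   0.0001  1.3139 -1.126 ]
shift [0.1974 0.1217 0.0221]
```

```bash

python3 -m inch '[[1,0,0,0,7],[1,0,0,0,14],[1,0,0,0,21],[1,0,0,0,28],[1,0,0,0,35]]' >/dev/null
python3 -m inch '[[1,0,0,0,7],[1,0,0,0,14],[1,0,0,0,21],[1,0,0,0,28],[1,0,0,0,35]]' >/dev/null
python3 -m inch '[[1,0,0,0,7],[1,0,0,0,14],[1,0,0,0,21],[1,0,0,0,28],[1,0,0,0,33]]' >/dev/null
python3 -m inch '[[1,0,0,0,0],[1,0,0,0,0]]' >/dev/null
python3 go.py 0.505 -0.065 0.264
```

```text
t 14.45 tcp [ 0.4625 -0.2913  0.2659] yawY -81.2 F [-0.0168  0.0394 -0.0839] open 0.198 ff 39.63990390300751 q [-0.7478 -0.0213  1.8538  0.      1.3133  0.6693]
shift [ 0.0766 -0.2171  0.0024]
```

```bash

python3 -m inch '[[1,0.012,-0.03,0,0],[1,0.024,-0.065,0,0],[1,0.036,-0.1,0,0],[1,0.048,-0.135,0,0],[1,0.055,-0.155,0,0]]' >/dev/null
python3 -m inch '[[1,0.01,-0.03,0.001,0],[1,0.018,-0.05,0.001,0],[1,0.022,-0.062,0.001,0],[1,0.022,-0.062,0.001,0],[1,0.022,-0.062,0.001,0]]' >/dev/null
python3 -m inch '[[1,0,0,0,0],[1,0,0,0,0],[1,0,0,0,0]]' >/dev/null
python3 go.py 0.505 -0.065 0.264; python3 up.py
python3 - <<'E'
from h import *
np.set_printoptions(precision=3,suppress=True)
p=ctrl.read_camera("scene"); save(p,"s6.png"); w=cloud(p); X,Y,Z=w[...,0],w[...,1],w[...,2]
m=(X>.4)&(X<.62)&(Y>-.13)&(Y<0)&(Z>.12)&(Z<.245)&(p["depth"]>0)
q=w[m]; print(len(q),q.min(0),q.max(0),np.median(q,0),"zpct",np.percentile(q[:,2],[.5,99.5]))
C,s,a=cv2.minAreaRect(q[:,:2].astype(np.float32)); print(C,s,a)
f=(m&(Z<.23)); v=w[f]-w[f].mean(0); print("normal",np.linalg.svd(v,full_matrices=False)[2])
for t in ctrl.tip_of("tall_canvas_mid",p)[:2]: print(t,world(p,*t["at"]))
E
```

```text
t 15.5333 tcp [ 0.5066 -0.067   0.2672] yawY -81.41 F [-0.8445  0.0384 -1.2932] open 0.201 ff 39.76572096347809 q [-0.3301 -0.1082  1.9337 -0.0003  1.3163  1.0907]
shift [-0.0013 -0.0022  0.0032]
scene headtop 563 med [0.473 0.176 0.235] c [0.469 0.167] [0.096 0.046] 10.3
scene head 1107 med [0.48  0.183 0.229] c [0.47  0.167] [0.096 0.047] 9.3
scene base 959 med [0.477 0.181 0.013] c [0.469 0.171] [0.099 0.097] 89.7
scene post 426 med [0.472 0.175 0.116] c [0.471 0.173] [0.012 0.016] 41.5
scene camera 0.68 [405.1 253.5] [0.478 0.177 0.02 ]
scene lens 0.77 [404.8 168. ] [0.5   0.168 0.236]
top headtop 1176 med [0.467 0.167 0.234] c [0.467 0.164] [0.096 0.045] 8.9
top head 1303 med [0.467 0.166 0.234] c [0.467 0.164] [0.096 0.046] 8.5
top base 698 med [0.469 0.146 0.012] c [0.464 0.164] [0.086 0.092] 46.8
top camera 0.82 [280.3 309.7] [0.461 0.149 0.229]
top lens 0.92 [285.9 303.3] [0.479 0.158 0.012]
1145 [ 0.469 -0.07   0.153] [ 0.553 -0.045  0.245] [ 0.518 -0.055  0.202] zpct [0.156 0.244]
(0.5117081999778748, -0.06320318579673767) (0.08347783237695694, 0.024277612566947937) 8.970577239990234
normal [[ 0.995  0.073 -0.061]
 [ 0.061 -0.005  0.998]
 [ 0.073 -0.997 -0.009]]
{'at': [332.9, 128.6], 'score': 0.84} [ 0.515 -0.056  0.231]
```

View pics/s6.png

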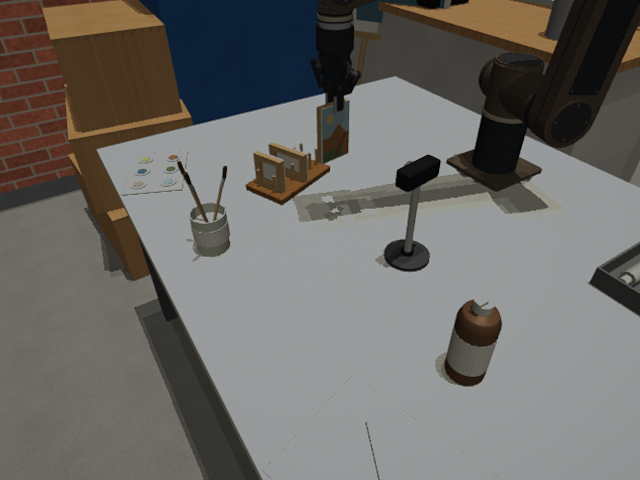

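The picture shows the canvas upright at about (334,130), painted side to the lens. By measurement it is 206 mm off, 9 mm sideways and about 5 mm high. I'll make a small trim and hand in.

```bash

python3 -m inch '[[1,-0.003,0,0.001,0],[1,-0.006,0,0.003,0],[1,-0.007,0,0.004,0],[1,-0.007,0,0.004,0],[1,-0.007,0,0.004,0]]' >/dev/null
python3 -m inch '[[1,0,0,0,0],[1,0,0,0,0],[1,0,0,0,0],[1,0,0,0,0],[1,0,0,0,0]]' >/dev/null
python3 go.py; python3 -c "
from plant import ctrl
print(ctrl.get_state()['dq']); print(ctrl.sign_off())"
```

```text
t 16.7667 tcp [ 0.4999 -0.067   0.2634] yawY -81.33 F [ 0.0621 -0.5891 -1.0954] open 0.198 ff 39.76257562637329 q [-0.3346 -0.1217  1.953   0.      1.3102  1.0848]
[ 3.12062549e-03 -1.66778689e-03 -3.40369437e-05  2.67774973e-05
  1.16111937e-03 -1.03614880e-03]
the job is handed in; nothing more can be done
None
```

I handed the job in at about 17 s, with the camera standing upright where it fell and the tall canvas held steadily in front of the lens, painted side towards it and about 20 cm off; the sign-off gave no verdict.

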